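# Lock the clamp jaw of a board jig through its L-shaped slot

### The job

Close and lock the jig on the burl board: with the fingertips, push the orange knob along the long leg of its slot, towards the board, until it reaches the corner and the blue jaw is up against the board, then push it sideways fully home to the closed end of the short leg. Only push the knob, never lift it out, and leave the cup, the jar and the sanding block where they stand.

Things in the scene. Friction and masses are not known exactly. Their poses are not given: they have to be found in the camera images.
- jig: Fixed jig: plywood base (x -55..335, y -100..140 mm, 12 thick) carrying an aluminium plate with an L-shaped slot (x -45..115, y -45..90, top 32 mm above the bench) and a burl board with purple inlays (near edge x = 178, top 40 mm up). Origin: on the bench below the slot's start. x runs along the slot's long leg towards the board, y along the short leg from corner to closed end, z up.
- slot_start (a point): Start of the long leg, on the slot's centre line, on the plate's top face (jig x = 0, y = 0, 32 mm above the bench). The slot is 18 mm wide.
- slot_corner (a point): Corner of the slot, where the centre lines of its legs meet, on the plate's top face (jig x = 70 mm, y = 0). The pin's axis can travel 70 mm along x and then, only here, 45 mm along +y, with about 2 mm of play at every wall.
- slot_end (a point): Closed end of the short leg: where the pin's axis lies when it is home (jig x = 70 mm, y = 45 mm), on the plate's top face.
- pin: Captive pin. Origin on its axis at the plate's top face, z up. Dark collar, 44 mm across, 0..8 mm above the origin; upright orange cylindrical knob, 28 mm across, 8..48 mm above it. Below, a 14 mm shank in the slot and a 44 mm flange under the plate. 0.19 to 0.35 kg. Starts 0 to 18 mm along the long leg; slides with 1 to 4 N, stays where left, turns freely on its axis.
- jaw (a joint): Travel of the blue jaw along jig +x, in m: starts at 0 to 0.008, stops at 0.042, where its cork pad meets the board. About 1 to 2 N of friction, stays where left. The pin's collar pushes it by a bar that crosses over the slot ahead of the knob; with the pin at the corner it reads about 0.040.
- jaw_bar (a point): Middle of the near face of the jaw's cross bar (the face that the collar pushes), 38 mm above the bench. The bar is 10 mm wide along x, spans jig y = -62..107 mm, and its top is 42.5 mm above the bench.
- cup: empty clear plastic mixing cup, about 76 mm across the mouth and 85 mm tall, loose; origin at the centre of its underside. Leave alone.
- jar: closed purple pigment jar with a black cap, 54 mm across, 70 mm tall, loose; origin at the centre of its underside. Leave alone.
- block: cork sanding block 75 x 45 x 32 mm, loose; origin at the centre of its underside. Leave alone.
Mind the look-alikes: they are no part of the job. What is shaped like the pin but green or white is not meant.

How it is judged (in metres and radians):
On the way, in this order (a step that is already met when the one before it is completed fails the run):
1. the knob has been pushed along the long leg to the corner (x of pin in the frame of jig above 0.064 m and y of pin in the frame of jig below 0.02 m).
2. the knob has been pushed sideways to the end of the short leg (y of pin in the frame of jig above 0.039 m), for 0.2 s.
At the end, for the whole second after the job is handed in: The pin stands upright and at rest in the short leg, its axis within 6 mm of the closed end (jig y above 39 mm, x 64 to 76 mm), and the jaw is closed on the board (joint above 0.034) (y of pin in the frame of jig above 0.039 m and x of pin in the frame of jig between 0.064 and 0.076 m and value of joint jaw above 0.034 m and angle between pin's own z axis and vertical below 0.12 rad and linear speed of pin below 0.01 m/s and velocity of joint jaw below 0.01 m/s); the robot touches nothing.
It fails at once if the knob is lifted or prised out of the slot (z of pin in the frame of jig above 0.038 m or angle between pin's own z axis and vertical above 0.3 rad).
It fails at once if the cup is disturbed (distance of cup from where it was at the start of the episode above 0.015 m or angle between cup's own z axis and vertical above 0.35 rad).
It fails at once if the jar is disturbed (distance of jar from where it was at the start of the episode above 0.015 m or angle between jar's own z axis and vertical above 0.35 rad).
It fails at once if the sanding block is disturbed (distance of block from where it was at the start of the episode above 0.015 m or angle between block's own z axis and vertical above 0.35 rad).
It also fails if it takes over 42 s, if anything falls off the work surface, if the arm or the gripper's body presses on something with over 40 N, if the wrist force passes 120 N, or if a joint passes its speed limit or range.

### The arm

A 6-joint arm with a two-finger parallel gripper is mounted at the origin on the work surface. World frame = base frame: x ahead of the robot, y to its left, z up, the work surface at z = 0. Lengths are in mm, angles in rad, forces in N, time in s.
With the tool pointing down it reaches from about 300 to 775 mm from the base axis. Payload 14.6 kg.
Tool frame: the origin (TCP) lies midway between the tips of the shut fingers; the grasp point (between the pads) lies 19 mm behind it (pinch_z is the distance from the TCP to the grasp point, in mm); z points along the fingers, y is the direction in which the jaws open and shut (so a half turn about z gives the same grasp; the last joint's range is limited). The gripper opens to 94 mm and grips with 3 to 60 N. Pads are 16 mm wide; open, the fingers measure 119 mm over their backs; the gripper's body (75 mm by 177 mm) begins 78 mm behind the grasp point.
Start: joints at [1.269, 0.3, 1.521, -0, 1.321, -0.067], TCP at [127.955, 534.899, 205.446] pointing down, gripper open.
Joint ranges: [-3.03, 3.03], [-0.79, 2.21], [0.23, 2.52], [-1.04, 4.18], [0, 3.07], [-2.55, 2.55]. Speed limits (rad/s): [2.22, 2.22, 2.57, 3.14, 3.14, 3.14].

### API

Orientations are given as [roll, pitch, yaw] about the fixed x, y, z axes, in that order (R = Rz(yaw) Ry(pitch) Rx(roll)).
In Python, from cell import read_state, camera, sign_off, pinch_z gives the robot as it stands. The module is installed in compiled form; this text tells all that it offers.
- The arm moves only by the tool servo_tool, never from a script. Its argument "series" is a list of rows, each a list of 6 numbers: the shift along the tool's x, y, z in cm, then the turn, a rotation vector about the tool's x, y, z in rad. In form: [[tx, ty, tz, rx, ry, rz], ...]. A call has exactly 10 rows; each row is the pose to reach, as a shift and turn from the pose commanded when the call began, along the tool's axes at that moment; what a row does not reach only later rows make up. A row lasts 1/12 s, in which the tool goes at most 41.7 mm and 7.16 degrees, less where a joint would pass 70% of its speed; a pose out of reach is approached as far as the arm can. A call with a gripper value outside its range is refused whole. "gripper" is the finger opening in cm, from 0 to 9.4, set as the call begins (left out, the last holds). The fingers move at their own pace and stop on an object; "grip_force" is the grip in N (left out, the last holds). Time passes only in rows, so rows that repeat a pose let the fingers close, or fill a call up. It gives the time, the measured TCP pose, the force and the opening at its end, in the units of the state.
- read_state(): the state, without advancing time (a new reading comes with each control period).
- camera(name): name is "scene" or "top" or "wrist"; returns a dict with "pixels" (384x512x3 uint8, red, green, blue), "fx", "fy", "cx", "cy" (pixels), "pose" (4x4, takes a point from camera to world coordinates); the wrist camera has in their place "mount" (4x4, takes a point from camera to tool coordinates, whose origin is the TCP and whose axes are the flange's). Camera axes: x right, y down, z forward; pixel columns grow to the right and rows downward; lengths in mm; the calibration is good to about 2 mm. A picture is of the moment at which its call begins: read the wrist's pose just before it. There is no depth.
- sign_off(): hands the job in, once; it reports no verdict.
The state is a dict: "clock": time; "joints": joint angles; "qd": joint speeds; "effort": joint torques, N m; "eef_pos": TCP position; "eef_rot": TCP orientation; "wrist_force": force on the tool from outside, world axes, zero at the start; "moment": the same for the moment, N m; "finger_gap": finger opening in mm.
Only numpy, scipy, OpenCV 4.12 (cv2) and the standard library are available. Lean on these libraries where they do the work, as an engineer would, in place of code of your own. Each camera call takes 0.05 s, during which the arm holds its last target.

## Working session

There is one attempt and no reset: what is moved stays moved. The work goes in short steps, Python scripts to look and compute and a tool call to move; the robot and the scene stay as the last step left them, time stands still between calls to the robot, and variables do not carry over. Pictures are saved under pics/ and viewed, and the job is handed in when it is done.

Besides the shell and the picture viewer there is one more tool, called after ">>>" as name(argument=value, ...) on one line, values as JSON. servo_tool: Moves the arm, as the interface text tells. Its arguments: {"type":"object","properties":{"series":{"type":"array"},"gripper":{"type":"number"},"grip_force":{"type":"number"}},"required":["series"]}

```bash
mkdir -p pics; ls
python3 - <<'E'
from cell import *
import cv2,pickle
s=read_state();print({k:s[k] for k in('clock','eef_pos','eef_rot','joints','finger_gap')})
d={}
for n in("scene","top","wrist"):
    c=camera(n);d[n]=c;cv2.imwrite(f'pics/{n}0.png',c['pixels'][:,:,::-1]);print(n,c['fx'],c['cx'],c['cy'])
    print((c['pose'] if 'pose' in c else c['mount']))
d['state']=s
pickle.dump(d,open('d0.pkl','wb'))
E
```

```text
pics
{'clock': 0.0, 'eef_pos': array([127.88562715, 534.66434438, 204.89441254]), 'eef_rot': array([-3.14048987e+00, -7.06033668e-05,  2.90681925e+00]), 'joints': array([ 1.26939467e+00,  3.00452524e-01,  1.52158604e+00, -3.07134316e-06,
        1.32065913e+00, -6.66275322e-02]), 'finger_gap': 94.37700394193782}
scene 430.06862130813954 249.96112113817324 192.08375214513103
[[-6.89008290e-01  5.27921594e-01 -4.96554495e-01  1.04569607e+03]
 [ 7.24545337e-01  5.18158317e-01 -4.54473337e-01  5.41039784e+02]
 [ 1.73675527e-02 -6.72912141e-01 -7.39518505e-01  8.35663275e+02]
 [ 0.00000000e+00  0.00000000e+00  0.00000000e+00  1.00000000e+00]]
top 467.0997139191333 251.23704640980134 189.80419837823527
[[ 4.78377661e-02 -9.76779000e-01  2.08840451e-01  2.91028359e+02]
 [-9.98854981e-01 -4.66706058e-02  1.05157948e-02  5.59392387e+01]
 [-5.24897119e-04 -2.09104377e-01 -9.77893186e-01  1.20045728e+03]
 [ 0.00000000e+00  0.00000000e+00  0.00000000e+00  1.00000000e+00]]
wrist 278.3951748045046 254.4702535920263 196.97376269007844
[[ 1.33147098e-03 -9.58849642e-01 -2.83911239e-01  8.32114155e+01]
 [ 9.99999099e-01  1.22836455e-03  5.41200385e-04 -1.31675830e+00]
 [-1.70183295e-04 -2.83911704e-01  9.58850413e-01 -1.78738090e+02]
 [ 0.00000000e+00  0.00000000e+00  0.00000000e+00  1.00000000e+00]]
```

View pics/scene0.png

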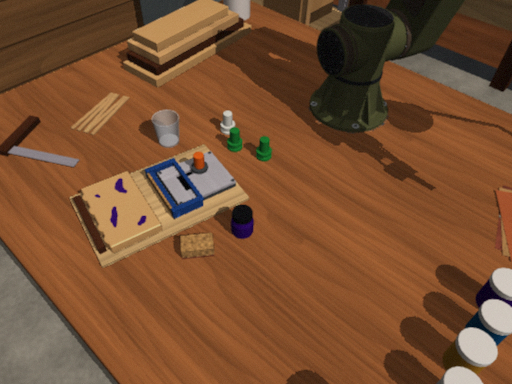

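View pics/top0.png

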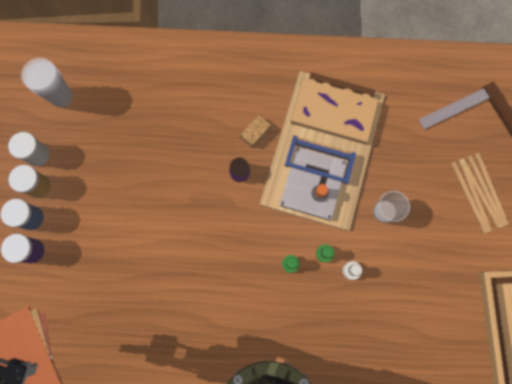

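View pics/wrist0.png

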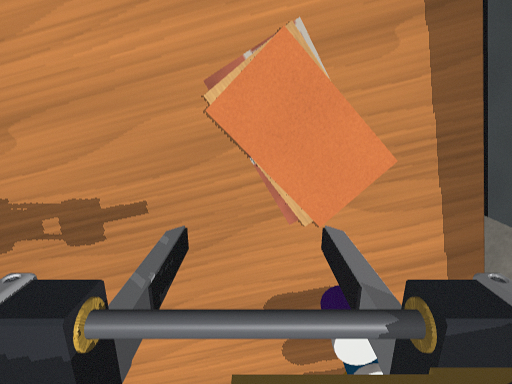

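Run:
```python
import cv2,pickle
d=pickle.load(open('d0.pkl','rb'))
p=d['top']['pixels'][:,:,::-1]
cv2.imwrite('pics/topz.png',cv2.resize(p[65:245,240:420],None,fx=3.3,fy=3.3,interpolation=cv2.INTER_CUBIC))
p=d['scene']['pixels'][:,:,::-1]
cv2.imwrite('pics/scz.png',cv2.resize(p[100:270,60:290],None,fx=3.4,fy=3.4,interpolation=cv2.INTER_CUBIC))
```

```text
(no output)
```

View pics/topz.png

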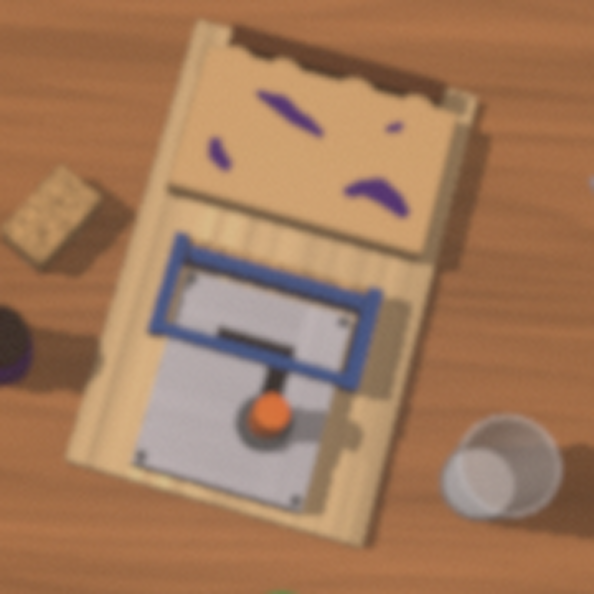

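View pics/scz.png

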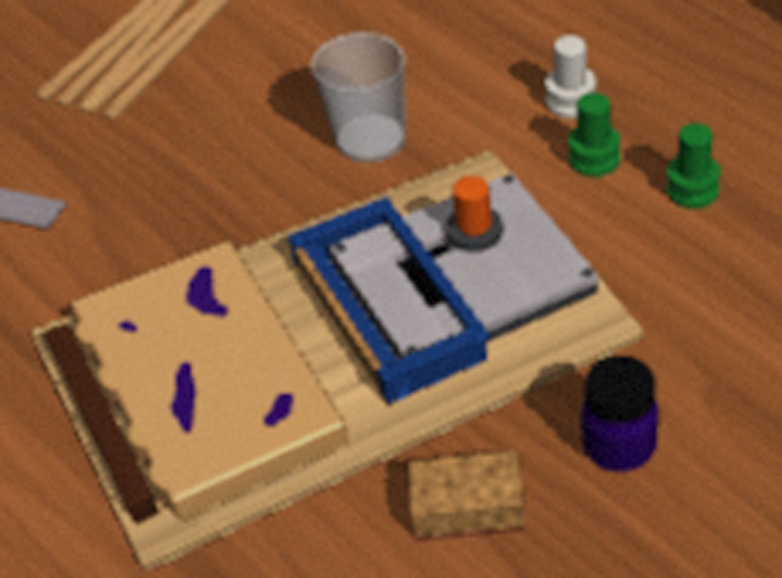

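```bash
cat > h.py <<'E'
import numpy as np,cv2,pickle
def ray(c,u,v,z,pose=None):
    P=c['pose'] if pose is None else pose
    r=P[:3,:3]@np.array([(u-c['cx'])/c['fx'],(v-c['cy'])/c['fy'],1]);o=P[:3,3]
    return (o+r*(z-o[2])/r[2])[:2]
def fit(J,W):
    J=np.array(J,float);W=np.array(W);jm=J.mean(0);wm=W.mean(0);a=J-jm;b=W-wm
    th=np.arctan2((a[:,0]*b[:,1]-a[:,1]*b[:,0]).sum(),(a*b).sum())
    R=np.array([[np.cos(th),-np.sin(th)],[np.sin(th),np.cos(th)]]);t=wm-R@jm
    return th,R,t,W-(J@R.T+t)
def orange(c):
    h=cv2.cvtColor(np.ascontiguousarray(c['pixels']),cv2.COLOR_RGB2HSV)
    return cv2.inRange(h,(3,190,150),(14,255,255))
E
python3 - <<'E'
from h import *
np.set_printoptions(precision=1,suppress=True)
d=pickle.load(open('d0.pkl','rb'));T=d['top'];S=d['scene']
tz=lambda u,v:(u/3.3+240-.35,v/3.3+65-.35)
sz=lambda u,v:(u/3.4+60-.35,v/3.4+100-.35)
J=[(-55,140),(-55,-100),(335,140),(335,-100)]
Wt=[ray(T,*tz(*p),12) for p in[(68,460),(368,545),(200,20),(478,95)]]
Ws=[ray(S,*sz(*p),12) for p in[(640,332),(490,152),(148,566),(35,328)]]
for W,JJ in((Wt,J),(Ws,J),(Wt+Ws,J+J)):
    th,R,t,e=fit(JJ,W);print(th,t,'\n',e)
inv=lambda p:R.T@(p-t)
print('board top',[inv(ray(T,*tz(*p),40)) for p in[(168,187),(423,257)]])
print('bar near edge',[inv(ray(T,*tz(*p),42)) for p in[(152,330),(352,388)]])
for n,c in(('top',T),('scene',S)):
    m=orange(c);k,l,st,ce=cv2.connectedComponentsWithStats(m)
    for i in range(1,k):
        if 20<st[i,4]<800: print(n,st[i],ce[i])
print('knob top',inv(ray(T,*tz(271,412),80)),'collar',inv(ray(T,*tz(266,420),40)))
print('scene knobtop',inv(ray(S,*sz(471,187),80)),'collar ctr',inv(ray(S,*sz(473,229),40)))
print('world knob',ray(T,*tz(271,412),80))
print('cup bottom',inv(ray(T,*tz(478,484),0)),'cup rim',inv(ray(T,*tz(509,467),85)),'jar cap',inv(ray(T,*tz(5,338),70)), 'block',inv(ray(T,*tz(52,215),32)))
E
```

```text
-0.23716796003616908 [ 528.5 -106.1] 
 [[ 0.4  0.8]
 [ 1.1 -0.9]
 [-1.  -1.2]
 [-0.6  1.3]]
-0.2420465309480208 [ 526.  -103.7] 
 [[ 3.3 -1.9]
 [ 2.7 -0. ]
 [-2.2  3.3]
 [-3.8 -1.3]]
-0.23959955471016445 [ 527.2 -104.9] 
 [[ 1.3 -0.5]
 [ 2.6 -2.3]
 [ 0.1 -1.6]
 [ 1.1  0.8]
 [ 2.4 -0.6]
 [ 1.2  1.4]
 [-3.3  3.6]
 [-5.5 -0.8]]
board top [array([175.5, 124.3]), array([176.3, -83.6])]
bar near edge [array([ 58.1, 104.9]), array([ 57.2, -55.4])]
scene [194 152  10  16 102] [199.1 158.6]
knob top [11.7  3. ] collar [14.5  1.6]
scene knobtop [10.5 -0.8] collar ctr [13.8  2.5]
world knob [ 539.3 -104.8]
cup bottom [  21.7 -175.2] cup rim [  20.  -174.7] jar cap [ 12.6 209.9] block [129.7 206.9]
```

>>> servo_tool(series=[[-1,-1,0,0,0,0],[-3,-3,0,0,0,0],[-5.5,-5.5,0,0,0,0],[-8,-8.5,0,0,0,0],[-10.5,-11,0,0,0,0],[-13,-13.5,0,0,0,0],[-15.5,-16,0,0,0,0],[-18,-19,0,0,0,0],[-20.5,-21.5,0,0,0,0],[-23,-24,0,0,0,0]], gripper=0, grip_force=20)

```text
clock: 0.98
eef_pos: [296.1, 246.3, 205.5]
eef_rot: [3.141, 0.0, 2.907]
wrist_force: [2.2, 0.9, -0.7]
finger_gap: 30.5
```

>>> servo_tool(series=[[-2.5,-2.5,0,0,0,0],[-5.5,-5.5,0,0,0,0],[-8.5,-9,0,0,0,0],[-11.5,-12,0,0,0,0],[-14.5,-15,0,0,0,0],[-17.5,-18.5,0,0,0,0],[-20.5,-21.5,0,0,0,0],[-23.5,-25,0,0,0,0],[-26,-27.5,0,0,0,0],[-27.7,-29,0,0,0,0]])

```text
clock: 1.82
eef_pos: [498.4, -101.4, 205.2]
eef_rot: [-3.141, -0.0, 2.905]
wrist_force: [1.4, 1.6, 0.2]
finger_gap: 0.4
```

Run:
```python
from cell import *
import cv2,pickle
s=read_state();print({k:s[k] for k in('clock','eef_pos','eef_rot','joints','finger_gap','qd')})
d={}
for n in("wrist","top"):
    c=camera(n);d[n]=c;cv2.imwrite(f'pics/{n}1.png',c['pixels'][:,:,::-1])
d['state']=s
pickle.dump(d,open('d1.pkl','wb'))
```

```text
{'clock': 1.8167, 'eef_pos': array([ 498.40119197, -101.43567014,  205.19594116]), 'eef_rot': array([-3.14138963e+00, -1.26166535e-04,  2.90544316e+00]), 'joints': array([-2.72691076e-01,  2.07965347e-01,  1.63675488e+00, -2.15526663e-04,
        1.29699110e+00, -1.60727963e+00]), 'finger_gap': 0.42716400597798365, 'qd': array([-0.4994475 ,  0.59962019, -0.71222609,  0.00318019,  0.11325083,
       -0.49140708])}
```

View pics/wrist1.png

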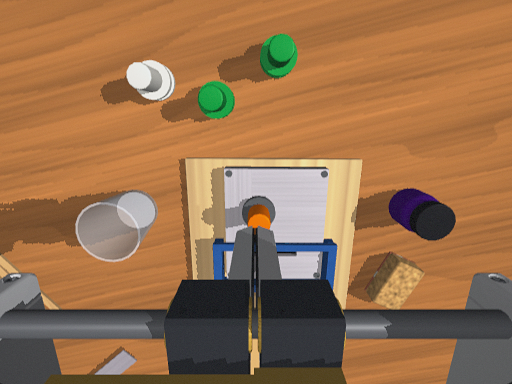

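Run:
```python
from cell import *
from h import *
from scipy.spatial.transform import Rotation as Ro
np.set_printoptions(precision=1,suppress=True)
s=read_state();c=camera('wrist');print(s['clock'],s['eef_pos'],s['eef_rot'],s['qd'])
P=np.eye(4);P[:3,:3]=Ro.from_euler('xyz',s['eef_rot']).as_matrix();P[:3,3]=s['eef_pos'];P=P@c['mount']
c['pose']=P;pickle.dump(c,open('w2.pkl','wb'))
g=c['pixels'][140:300,160:390,::-1];cv2.imwrite('pics/w2z.png',cv2.resize(g,None,fx=3.4,fy=3.4,interpolation=cv2.INTER_CUBIC))
```

```text
1.9167 [ 498.9 -101.9  204.6] [-3.1 -0.   2.9] [ 0.1 -0.1  0.1  0.   0.   0.1]
```

View pics/w2z.png

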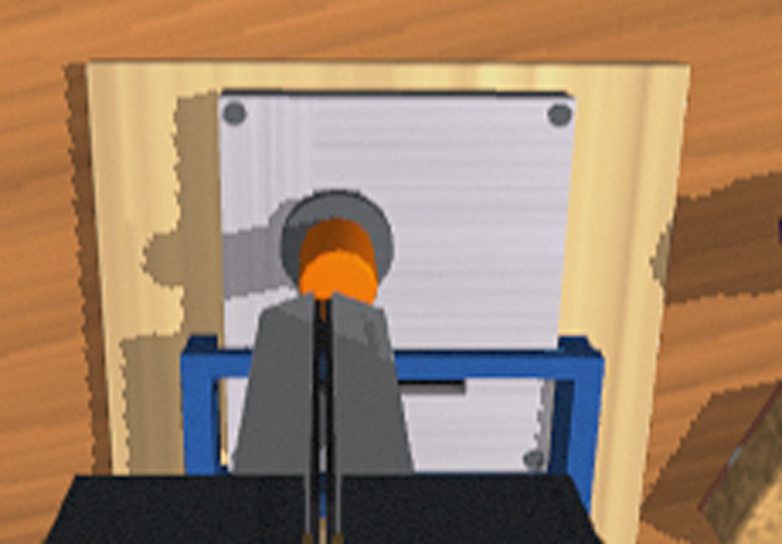

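Run:
```python
from h import *
np.set_printoptions(precision=1,suppress=True)
c=pickle.load(open('w2.pkl','rb'))
z=lambda u,v:(u/3.4+160-.35,v/3.4+140-.35)
W=[ray(c,*z(*p),h) for p,h in[((88,62),12),((690,66),12),((219,95),32),((575,97),32)]]
th,R,t,e=fit([(-55,-100),(-55,140),(-45,-45),(-45,90)],W);print(th,t,e)
inv=lambda p:R.T@(p-t)
print('bar',[inv(ray(c,*z(*p),42.5)) for p in[(183,352),(603,355)]],'collar',inv(ray(c,*z(337,246),40)),[inv(ray(c,*z(*p),40)) for p in[(280,246),(393,246),(336,189)]])
print('tcp',inv(np.array([498.9,-101.9])))
print('collar world',ray(c,*z(337,246),40))
```

```text
-0.24361805982897083 [ 526.4 -104. ] [[ 0.9  1.8]
 [ 0.2 -1.4]
 [-0.3  0.4]
 [-0.8 -0.8]]
bar [array([ 55.3, -60.2]), array([ 55.5, 105.7])] collar [11.5  0.1] [array([ 11.6, -21.8]), array([11.3, 21.7]), array([-11.3,  -0.5])]
tcp [-27.2  -4.6]
collar world [ 537.6 -106.7]
```

>>> servo_tool(series=[[0,0.2,1,0,0,0],[0,0.4,3,0,0,0],[0,0.5,5,0,0,0],[0,0.5,7,0,0,0],[0,0.5,9,0,0,0],[0,0.5,11,0,0,0],[0,0.5,13,0,0,0],[0,0.5,14.5,0,0,0],[0,0.5,15.4,0,0,0],[0,0.5,15.7,0,0,0]])

```text
clock: 2.8
eef_pos: [497.9, -92.4, 47.1]
eef_rot: [3.141, -0.002, 2.908]
wrist_force: [0.7, 0.0, -0.4]
finger_gap: 0.1
```

>>> servo_tool(series=[[-0.2,0,0,0,0,0],[-0.5,0,0,0,0,0],[-0.9,0,0,0,0,0],[-1.3,0,0,0,0,0],[-1.6,0,0,0,0,0],[-1.9,0,0,0,0,0],[-2.2,0,0,0,0,0],[-2.5,0,0,0,0,0],[-2.8,0,0,0,0,0],[-3.0,0,0,0,0,0]])

```text
clock: 3.63
eef_pos: [528.4, -100.7, 48.4]
eef_rot: [-3.142, 0.0, 2.907]
wrist_force: [-1.0, 0.7, -0.0]
finger_gap: 0.5
```

```bash
cat > look.py <<'E'
import sys
from cell import *
from h import *
np.set_printoptions(precision=2,suppress=True)
n=sys.argv[1]
s=read_state();print(s['clock'],s['eef_pos'],s['wrist_force'])
th=-.242;R=np.array([[np.cos(th),-np.sin(th)],[np.sin(th),np.cos(th)]]);t=np.array([526.8,-104.3])
print('tcp jig',R.T@(s['eef_pos'][:2]-t))
o=[]
for k,r in(('top',(110,215,260,380)),('scene',(100,240,110,280))):
    c=camera(k);g=c['pixels'][r[0]:r[1],r[2]:r[3],::-1];o.append(cv2.resize(g,(390,390*g.shape[0]//g.shape[1]),interpolation=cv2.INTER_CUBIC))
H=max(a.shape[0] for a in o);o=[cv2.copyMakeBorder(a,0,H-a.shape[0],0,0,0) for a in o]
cv2.imwrite(f'pics/l{n}.png',np.hstack(o))
E
python3 look.py 1
```

```text
3.6333 [ 528.4  -100.72   48.44] [-1.03  0.66 -0.02]
tcp jig [0.7  3.86]
```

View pics/l1.png

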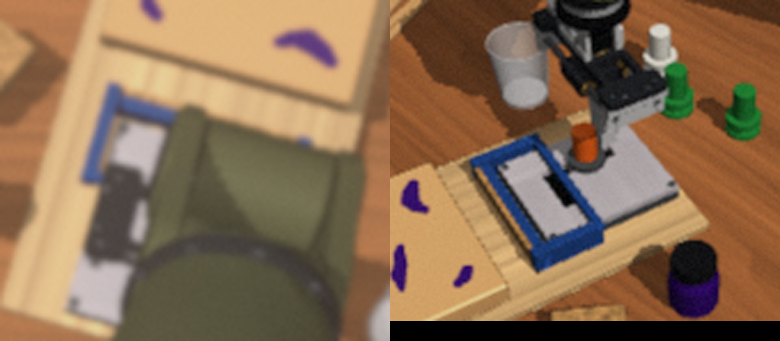

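>>> servo_tool(series=[[-0.4,0,0,0,0,0],[-0.8,0,0,0,0,0],[-1.2,0,0,0,0,0],[-1.6,0,0,0,0,0],[-2.0,0,0,0,0,0],[-2.4,0,0,0,0,0],[-2.8,0,0,0,0,0],[-3.2,0,0,0,0,0],[-3.6,0,0,0,0,0],[-4.0,0,0,0,0,0]])

```text
clock: 4.57
eef_pos: [567.4, -110.0, 48.4]
eef_rot: [3.142, -0.0, 2.907]
wrist_force: [-1.8, 0.2, 0.6]
finger_gap: 0.5
```

```bash
python3 look.py 2
```

```text
4.5667 [ 567.35 -110.01   48.4 ] [-1.78  0.2   0.57]
tcp jig [40.74  4.18]
```

View pics/l2.png

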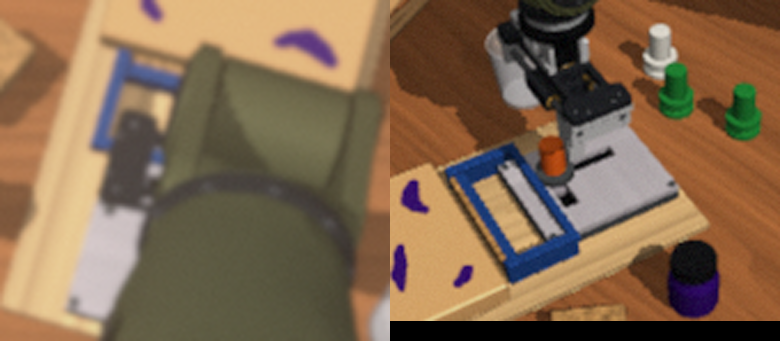

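>>> servo_tool(series=[[-0.1,0,0,0,0,0],[-0.2,0,0,0,0,0],[-0.3,0,0,0,0,0],[-0.4,0,0,0,0,0],[-0.5,0,0,0,0,0],[-0.6,0,0,0,0,0],[-0.7,0,0,0,0,0],[-0.75,0,0,0,0,0],[-0.75,0,0,0,0,0],[-0.75,0,0,0,0,0]])

```text
clock: 5.5
eef_pos: [574.4, -111.7, 48.4]
eef_rot: [-3.142, 0.0, 2.907]
wrist_force: [-0.5, -0.1, 0.3]
finger_gap: 0.3
```

>>> servo_tool(series=[[-0.05,0,0,0,0,0],[-0.1,0,0,0,0,0],[-0.15,0,0,0,0,0],[-0.2,0,0,0,0,0],[-0.2,0,0,0,0,0],[-0.2,0,0,0,0,0],[-0.2,0,0,0,0,0],[-0.2,0,0,0,0,0],[-0.2,0,0,0,0,0],[-0.2,0,0,0,0,0]])

```text
clock: 6.33
eef_pos: [575.6, -112.0, 48.3]
eef_rot: [3.142, -0.002, 2.907]
wrist_force: [-6.2, 2.3, 3.2]
finger_gap: 0.5
```

```bash
python3 look.py 3
```

```text
6.3333 [ 575.56 -111.96   48.32] [-6.25  2.29  3.21]
tcp jig [49.17  4.24]
```

View pics/l3.png

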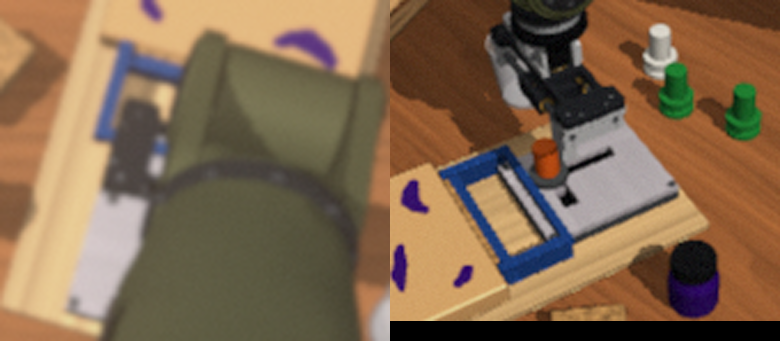

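>>> servo_tool(series=[[0.8,0,0,0,0,0],[1.5,0,0,0,0,0],[1.6,-0.8,0,0,0,0],[1.6,-2.0,0,0,0,0],[1.6,-3.2,0,0,0,0],[1.6,-4.4,0,0,0,0],[1.6,-4.6,0,0,0,0],[0.8,-4.6,0,0,0,0],[0,-4.6,0,0,0,0],[-0.8,-4.6,0,0,0,0]])

```text
clock: 7.27
eef_pos: [574.4, -158.8, 48.5]
eef_rot: [3.142, 0.0, 2.907]
wrist_force: [0.5, 0.1, -0.4]
finger_gap: 0.6
```

>>> servo_tool(series=[[-0.5,0,0,0,0,0],[-1,0,0,0,0,0],[-1.2,0,0,0,0,0],[-1.2,0,0,0,0,0],[-1.2,0.2,0,0,0,0],[-1.2,0.4,0,0,0,0],[-1.2,0.6,0,0,0,0],[-1.2,0.8,0,0,0,0],[-1.2,0.9,0,0,0,0],[-1.2,0.9,0,0,0,0]])

```text
clock: 8.1
eef_pos: [587.1, -152.5, 48.5]
eef_rot: [-3.142, 0.0, 2.907]
wrist_force: [0.5, -0.8, -0.7]
finger_gap: 0.8
```

```bash
python3 look.py 4
```

```text
8.1 [ 587.09 -152.48   48.52] [ 0.54 -0.75 -0.71]
tcp jig [ 70.08 -32.33]
```

View pics/l4.png

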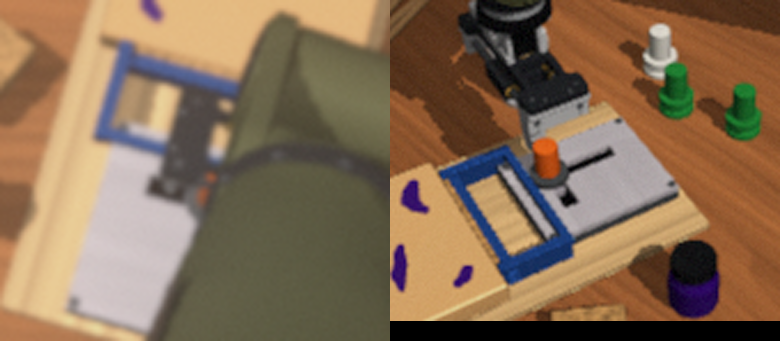

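>>> servo_tool(series=[[0,0.4,0,0,0,0],[0,0.8,0,0,0,0],[0,1.2,0,0,0,0],[0,1.6,0,0,0,0],[0,2.0,0,0,0,0],[0,2.3,0,0,0,0],[0,2.6,0,0,0,0],[0,2.8,0,0,0,0],[0,2.9,0,0,0,0],[0,3.0,0,0,0,0]])

```text
clock: 9.03
eef_pos: [594.1, -123.5, 48.4]
eef_rot: [-3.142, -0.0, 2.907]
wrist_force: [-0.7, -0.6, 0.0]
finger_gap: 0.7
```

```bash
python3 look.py 5
```

```text
9.0333 [ 594.06 -123.5    48.44] [-0.66 -0.58  0.01]
tcp jig [69.9  -2.52]
```

View pics/l5.png

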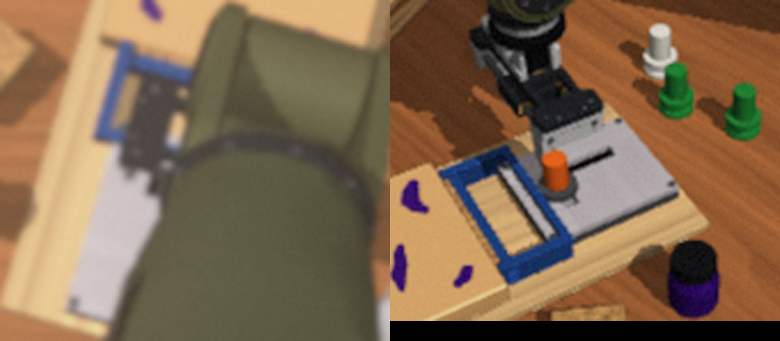

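The knob has entered the short leg (scene crop about (555,170)). I'll continue pushing.

>>> servo_tool(series=[[0,0.3,0,0,0,0],[0,0.6,0,0,0,0],[0,0.9,0,0,0,0],[0,1.2,0,0,0,0],[0,1.4,0,0,0,0],[0,1.6,0,0,0,0],[0,1.7,0,0,0,0],[0,1.8,0,0,0,0],[0,1.9,0,0,0,0],[0,1.9,0,0,0,0]])

```text
clock: 9.97
eef_pos: [598.5, -105.0, 48.5]
eef_rot: [3.142, 0.0, 2.907]
wrist_force: [-0.2, 0.5, 0.2]
finger_gap: 0.1
```

>>> servo_tool(series=[[0,0.05,0,0,0,0],[0,0.1,0,0,0,0],[0,0.15,0,0,0,0],[0,0.2,0,0,0,0],[0,0.25,0,0,0,0],[0,0.25,0,0,0,0],[0,0.25,0,0,0,0],[0,0.25,0,0,0,0],[0,0.25,0,0,0,0],[0,0.25,0,0,0,0]])

```text
clock: 10.8
eef_pos: [599.1, -102.7, 48.5]
eef_rot: [3.142, 0.0, 2.907]
wrist_force: [-0.2, -0.0, -0.2]
finger_gap: 0.6
```

```bash
python3 look.py 6
```

```text
10.8 [ 599.06 -102.7    48.46] [-0.21 -0.03 -0.18]
tcp jig [69.77 18.87]
```

View pics/l6.png

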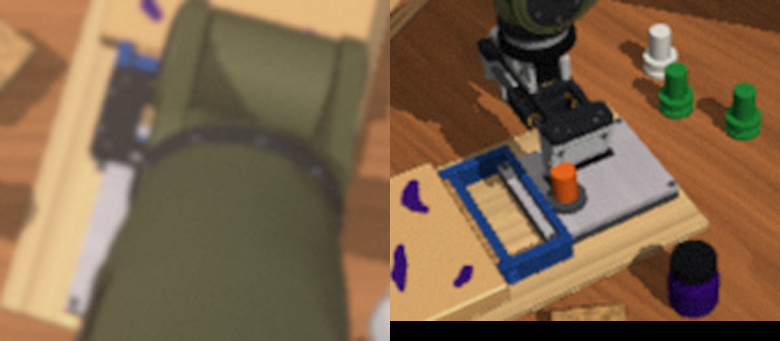

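>>> servo_tool(series=[[0,0.05,0,0,0,0],[0,0.1,0,0,0,0],[0,0.15,0,0,0,0],[0,0.2,0,0,0,0],[0,0.25,0,0,0,0],[0,0.3,0,0,0,0],[0,0.3,0,0,0,0],[0,0.3,0,0,0,0],[0,0.3,0,0,0,0],[0,0.3,0,0,0,0]])

```text
clock: 11.73
eef_pos: [599.8, -99.8, 48.5]
eef_rot: [-3.142, 0.0, 2.907]
wrist_force: [-1.3, -1.0, 0.2]
finger_gap: 0.1
```

```bash
cat > knob.py <<'E'
from cell import *
from h import *
c=camera('scene');m=orange(c);m[:, :120]=0;k,l,st,ce=cv2.connectedComponentsWithStats(m)
th=-.242;R=np.array([[np.cos(th),-np.sin(th)],[np.sin(th),np.cos(th)]]);t=np.array([526.8,-104.3])
for i in range(1,k):
    if 50<st[i,4]<400: print(st[i],ce[i],'jig at z=60',R.T@(ray(c,*ce[i],60)-t))
d=pickle.load(open('d0.pkl','rb'))['scene'];print('ref start (pin 11.5,0):',R.T@(ray(d,199.1,158.6,60)-t))
E
python3 look.py 7; python3 knob.py
```

```text
11.7333 [599.76 -99.81  48.46] [-1.31 -0.99  0.16]
tcp jig [69.76 21.84]
[181 172  11  17 127] [186.88188976 179.36220472] jig at z=60 [68.70101736 44.3452553 ]
ref start (pin 11.5,0): [ 7.23976573 -6.459723  ]
```

>>> servo_tool(series=[[0,0.05,0,0,0,0],[0,0.1,0,0,0,0],[0,0.15,0,0,0,0],[0,0.2,0,0,0,0],[0,0.2,0,0,0,0],[0,0.2,0,0,0,0],[0,0.2,0,0,0,0],[0,0.2,0,0,0,0],[0,0.2,0,0,0,0],[0,0.2,0,0,0,0]])

```text
clock: 12.72
eef_pos: [600.3, -98.2, 48.7]
eef_rot: [-3.141, 0.0, 2.907]
wrist_force: [-2.4, -4.7, 2.4]
finger_gap: 0.3
```

```bash
python3 look.py 8; python3 knob.py
```

```text
12.7167 [600.29 -98.23  48.67] [-2.44 -4.74  2.38]
tcp jig [69.89 23.5 ]
[181 172  11  17 122] [187.07377049 179.29508197] jig at z=60 [68.18827003 44.38735807]
ref start (pin 11.5,0): [ 7.23976573 -6.459723  ]
```

View pics/l8.png

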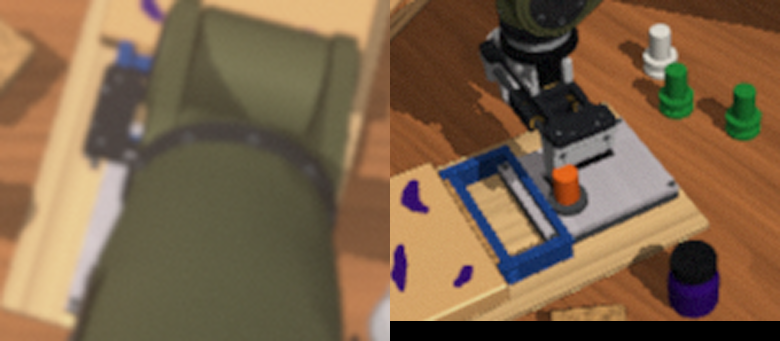

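The contact force rose to about 5 N while the knob stayed put, so it is at the closed end. I'll back off and lift clear to check.

>>> servo_tool(series=[[0,-0.5,0,0,0,0],[0,-1.2,0,0,0,0],[0,-2.0,0,0,0,0],[0,-2.0,0,0,0,0],[0,-2.0,-2,0,0,0],[0,-2.0,-4.5,0,0,0],[0,-2.0,-7.5,0,0,0],[0,-2.0,-10.5,0,0,0],[0,-2.0,-13,0,0,0],[0,-2.0,-14.5,0,0,0]])

```text
clock: 13.7
eef_pos: [596.1, -117.5, 196.7]
eef_rot: [3.141, 0.003, 2.907]
wrist_force: [0.2, -0.2, -0.3]
finger_gap: 0.6
```

>>> servo_tool(series=[[1,0,0,0,0,0],[3,0,0,0,0,0],[5,0,0,0,0,0],[7,0,0,0,0,0],[9,0,0,0,0,0],[10,0,0,0,0,0],[10,0,0,0,0,0],[10,0,0,0,0,0],[10,0,0,0,0,0],[10,0,0,0,0,0]])

```text
clock: 14.53
eef_pos: [498.8, -94.2, 193.3]
eef_rot: [3.142, -0.0, 2.907]
wrist_force: [-0.5, 0.1, 0.2]
finger_gap: 0.3
```

Run:
```python
from cell import *
from h import *
from scipy.spatial.transform import Rotation as Ro
s=read_state();c=camera('wrist');print(s['clock'],s['eef_pos'],s['wrist_force'])
P=np.eye(4);P[:3,:3]=Ro.from_euler('xyz',s['eef_rot']).as_matrix();P[:3,3]=s['eef_pos'];P=P@c['mount']
c['pose']=P;pickle.dump(c,open('w3.pkl','wb'))
cv2.imwrite('pics/w3.png',c['pixels'][:,:,::-1])
g=c['pixels'][100:300,140:390,::-1];cv2.imwrite('pics/w3z.png',cv2.resize(g,None,fx=3,fy=3,interpolation=cv2.INTER_CUBIC))
```

```text
14.5333 [498.84892595 -94.20053373 193.27949069] [-0.51200159  0.06090833  0.15299665]
```

View pics/w3z.png

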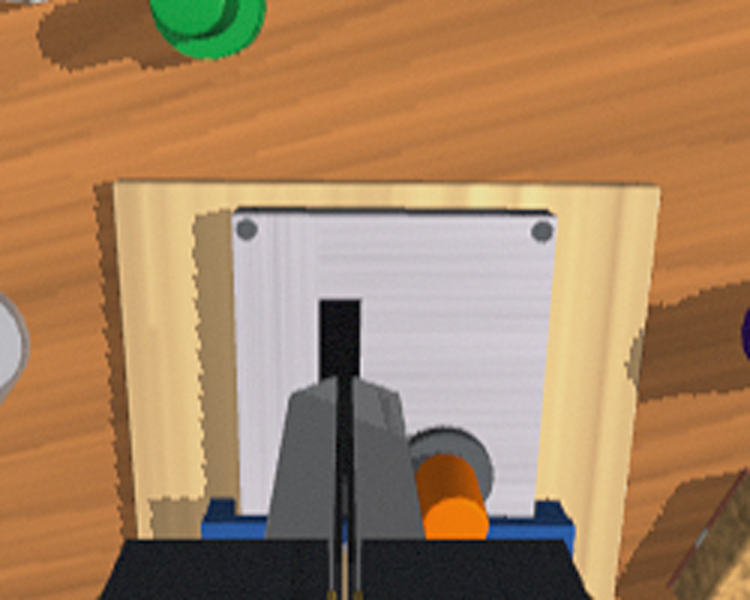

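View pics/w3.png

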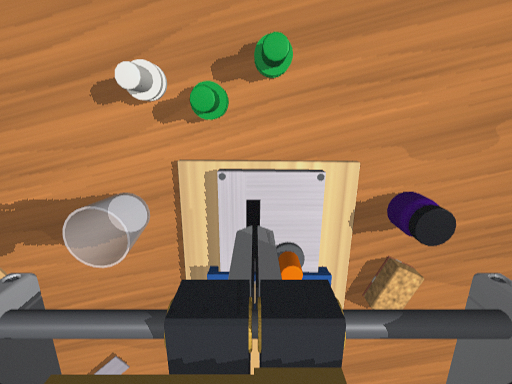

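Run:
```python
from h import *
np.set_printoptions(precision=1,suppress=True)
c=pickle.load(open('w3.pkl','rb'))
z=lambda u,v:(u/3+140-.33,v/3+100-.33)
W=[ray(c,*z(*p),h) for p,h in[((114,183),12),((660,187),12),((233,212),32),((555,214),32)]]
th,R,t,e=fit([(-55,-100),(-55,140),(-45,-45),(-45,90)],W);print(th,t,e)
inv=lambda p:R.T@(p-t)
print('collar right (y-22)',inv(ray(c,*z(494,475),40)),'near edge (x+22)',inv(ray(c,*z(447,428),40)),'knob top',inv(ray(c,*z(457,520),80)))
print('bar',[inv(ray(c,*z(*p),42.5)) for p in[(203,519),(572,520)]])
print('slot start near edge',inv(ray(c,*z(340,299),32)))
```

```text
-0.24077407354906616 [ 526.4 -104.1] [[ 1.2  1.7]
 [ 0.5 -1.7]
 [-0.6  0.9]
 [-1.1 -1. ]]
collar right (y-22) [70.1 68.9] near edge (x+22) [47.5 47.1] knob top [68.2 47.2]
bar [array([ 91.6, -60.5]), array([ 91. , 104.6])]
slot start near edge [-8.5  0.1]
```

```bash
python3 -c "
from cell import *
s=read_state();print(s['clock'],s['wrist_force'],s['qd']);sign_off()"
```

```text
14.5833 [ 0.4155222  -0.31938556 -0.00424731] [ 0.00010709 -0.00322571  0.00398841  0.00036161 -0.00077292  0.00132797]
the job is handed in; nothing more can be done
```

The jig is closed and locked, and I handed the job in at 14.6 s. I pushed the orange knob with shut fingertips along the long leg to the corner, then sideways to the closed end of the short leg. At each stop the contact force rose to about 5–7 N, and I backed off and lifted clear afterwards.

**Last wrist-camera check:**
- **Pin:** it sits upright at about jig x = 69.5 mm, y = 47 mm, against a nominal home of 70 and 45 with about 2 mm of play.
- **Jaw:** the near face of its bar is at about x = 91.5 mm, which I work out as a joint reading of about 0.040.
- **Other objects:** the cup, jar and sanding block are still upright. I judged that by eye and did not measure their positions again.
- **Arm:** it was clear of everything and at rest, with no force on the wrist.

**What disagreed:** a rough reading of the knob's orange patch in the scene camera gave y of about 44 mm. That reading was biased, because the same method read 4–6 mm low on each axis at the start, so I relied on the wrist view and the contact force. The camera fits of the jig itself differed by 1–3 mm.

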